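# Prop the griddle's sprung cover and turn the heat knob home

### The arm

A 7-joint arm with a two-finger parallel gripper is mounted at the origin on the work surface. World frame = base frame: x ahead of the robot, y to its left, z up, the work surface at z = 0. Lengths are in m, angles in rad, forces in N, time in s.
With the tool pointing down it reaches from about 0.425 to 0.925 m from the base axis. Payload 6.8 kg.
Tool frame: the origin (TCP) lies midway between the tips of the shut fingers; the grasp point (between the pads) lies 19 mm behind it (arm.hold_point_z is the distance from the TCP to the grasp point, in m); z points along the fingers, y is the line along which they close (so a half turn about z gives the same grasp; the last joint's range is limited). The gripper opens to 85 mm and grips with 20 to 120 N. Pads are 22 mm wide; open, the fingers measure 114 mm over their backs; the gripper's body (76 mm by 85 mm) begins 54 mm behind the grasp point. The pads swing forward as they close: fully open they stand 13 mm farther back than shut.
Start: joints at [-1.368, 0.477, 0.022, 1.555, -0.011, 1.109, -0.083], TCP at [0.206, 0.643, 0.231] pointing down, gripper open.
Joint ranges: [-2.96, 2.96], [-0.34, 2.1], [-1.41, 1.46], [0.24, 2.44], [-1.37, 4.51], [0.17, 1.92], [-2.96, 2.96]. Speed limits (rad/s): [2.39, 2.39, 3.14, 3.14, 3.14, 3.14, 3.14].

### API

Orientations are given as a rotation vector (axis times angle).
In Python, from plant import arm, optics gives the robot as it stands.
- The arm moves only by the shell command python3 -m jog 'ROWS'. ROWS is a JSON object of lists of equal length, an entry for each row: "translation": the shift along the world's x, y, z in m, a list of three; "dr": the turn, a rotation vector about the world's x, y, z in degrees, a list of three; "gripper": the finger opening in m, from 0 to 0.0854. A call has 1 to 10 rows; each row is the pose to reach, as a shift and turn from the pose commanded when the call began; what a row does not reach only later rows make up. A row lasts 1/10 s, in which the tool goes at most 50 mm and 8.59 degrees, less where a joint would pass 70% of its speed; a pose out of reach is approached as far as the arm can. A call with a gripper value outside its range is refused whole. The fingers move at their own pace and stop on an object; the grip force is fixed at half the most. Time passes only in rows, so rows that repeat a pose let the fingers close. It gives the time, the measured TCP pose, the force, the opening and the grip force at its end, in the units of the state.
- arm.get_state(): the state, without advancing time (a new reading comes with each control period).
- optics.capture(name): name is "scene" or "top" or "wrist"; returns the picture (480x640x3 uint8, red, green, blue); there is no depth.
- optics.calibration(name): a dict with "fx", "fy", "cx", "cy" (pixels), "origin" and "rotation" of the camera in the world. Camera axes: x right, y down, z forward; pixel columns grow to the right and rows downward; lengths in m; the calibration is good to about 2 mm. A picture is of the moment at which its call begins: read the wrist's pose just before it. calibration takes no time and is no camera call; for the wrist camera it gives the pose at the moment of the call.
- arm.hand_in(): hands the job in; it is judged then, once.
The state is a dict: "time_s": time; "joint_pos": joint angles; "joint_velocities": joint speeds; "tau": joint torques, N m; "ee_pos": TCP position; "tool_rot": TCP orientation; "contact_force": force on the tool from outside, world axes, zero at the start; "moment": the same for the moment, N m; "opening": opening from 0.0 (shut) to 1.0 (fully open); "finger_force": force on a finger pad.
Only numpy, scipy, OpenCV 4.12 (cv2) and the standard library are available. Lean on these libraries where they do the work, as an engineer would, in place of code of your own. Each camera call takes 0.05 s, during which the arm holds its last target. There are 200 camera calls.

### The job

Use the steel stay to lift the clear sprung flip cover on the griddle's control box, seat the stay's foot fully home in the marked slot and let go, so that the cover is left standing open against the stay's red tip. Then turn the heat knob clockwise until you feel it bear firmly on its sprung end stop, without forcing it, and let go of it. Never let the cover snap shut, do not ram the stay, and leave the other things on the counter where they are.

Things in the scene. Friction and masses are not known exactly. Their poses are not given: they have to be found in the camera images.
- griddle: Grey griddle, fixed, with a dark control box on the robot's side. Origin: centre of the box's underside, z up. Box 200 x 200 mm, flat top 100 mm high; black cooking plate beyond it, x 105 to 375, y +-170 mm, 120 mm high. Hinge wall along the box's +y edge, 14 mm thick, up to 140 mm. Knob axis at x -45, y -10 mm; slot at x 60, y -30 mm.
- hinge (a point): Middle of the cover's hinge axis, which runs along the griddle's x; at x 0, y 85, z 140 mm in the griddle's frame. Axes as the griddle's.
- cover (a joint): Opening angle of the clear flip cover (rad): 0 shut and level, underside 40 mm above the box's top, open on three sides, no lip; it reaches from the hinge 145 mm towards the griddle's -y. It lifts upward, pi/2 upright, at most 2.3. A spring (0.04 N m shut, 0.08 N m open) and its weight (0.10 kg) shut it from every angle when let go.
- cover_edge (a point): Middle of the cover's free edge (red), on its underside. The cover is a flat plate 180 mm wide (along the hinge) and 5 mm thick.
- stay: Loose steel stay, 0.11 to 0.18 kg, 12 mm thick (x), an upside-down L. Origin: centre of the foot's end; z up the post, y along the arm. Post 16 (y) x 12 mm, 122 mm high, lowest 8 mm narrowed to 12 x 9 mm. Arm 14 mm high (z 108 to 122), out to y 127 mm, red tip. It starts upright, foot in the parking block. Pinch it across its thickness at the top of the post.
- stay_foot (a point): Centre of the end of the stay's foot (the stay's origin).
- stay_tip (a point): End of the stay's arm, mid height: at y 127, z 115 mm in the stay's frame. With the foot home in the griddle's slot and the arm along the griddle's +y, it holds the cover at about 1.5 to 1.85 rad.
- block: Wooden parking block, 80 x 80 x 50 mm high, fixed; origin: centre of its underside. The stay stands in its middle, in a hole 18 mm (y) x 14 mm (x), 30 mm deep; the arm points along the block's +y.
- slot (a point): Mouth of the slot for the stay's foot in the top of the control box, between two yellow marks; 18 mm (griddle's y) x 14 mm (x), 30 mm deep, upright. It lies under the shut cover.
- slot_floor (a point): Centre of the slot's floor, 30 mm below its mouth: the foot's end stands here when home (within 8 mm counts).
- knob_grip (a point): Grip point of the heat knob, on its upright axis, 24 mm above the box's top. Skirt radius 24 mm, 4 mm high; on it an aluminium bar 44 mm long (this point's x), 12 mm wide (y), its top 35 mm above the box. Turns clockwise seen from above, friction 0.1 N m, stays where left. After 0.4 to 1.2 rad (unmarked, differs each time) it meets a sprung end stop.
- end_stop (a joint): How far the knob has pushed back the sprung stop inside the box (rad), 0 until it bears on it. Spring 1.5 N m/rad. Push it 0.1 to 0.2 rad, so that the torque felt is 0.15 to 0.3 N m more than in free turning, for a firm seat; under 0.08 is not firm, over 0.3 (0.45 N m more) is forced. When let go, the knob's friction keeps it bearing on the stop at 0.02 to 0.06 rad.
- mug: Turquoise ceramic mug, radius 40 mm, 90 mm high; bystander. Origin: centre of its underside.
- tin: Closed tin of cast aluminium, radius 48 mm, 88 mm high; bystander.
- bowl: Round glass prep bowl, radius 55 mm, 50 mm high; bystander.
- jar: Amber glass jar with a steel cap, radius 32 mm, 90 mm high; bystander.
Mind the look-alikes: they are no part of the job. What is shaped like the stay but black is not meant.

How it is judged:
By the outcome, as a careful person would: the job done as asked, in the order asked, and still so for the second after the job is handed in, with the robot touching nothing.
It also fails if it takes over 72 s, if anything falls off the work surface, if the arm or the gripper's body presses on something with over 40 N, if the wrist force passes 120 N, or if a joint passes its speed limit or range.

## Working session

There is one attempt and no reset: what is moved stays moved. The work goes in short steps, Python scripts to look and compute and a shell command to move; the robot and the scene stay as the last step left them, time stands still between calls to the robot, and variables do not carry over. Pictures are saved under pics/ and viewed, at most 10 in all, crops included, and the job is handed in when it is done.

```bash
ls && mkdir -p pics && python3 - <<'E'
from plant import arm, optics
import cv2
for n in ("scene","top"):
    im=optics.capture(n); cv2.imwrite(f"pics/{n}0.png",im[:,:,::-1])
    c=optics.calibration(n); print(n,c)
s=arm.get_state(); print(s["ee_pos"],s["tool_rot"],s["time_s"],arm.hold_point_z)
E
```

```text
pics
scene {'fx': 543.4470673024477, 'fy': 543.4470673024477, 'cx': 316.0423649233318, 'cy': 242.42723851182484, 'origin': array([1.56352408, 0.08544739, 0.89748352]), 'rotation': array([-1.59845372, -1.70127061,  0.89668171])}
top {'fx': 521.4234273264822, 'fy': 521.4234273264822, 'cx': 309.51449175476364, 'cy': 239.67684876506786, 'origin': array([0.1666559 , 0.01216645, 1.60909849]), 'rotation': array([-2.1532017 ,  2.11925425, -0.20496643])}
[0.20628079 0.64214554 0.23041044] [-4.86237984e-01 -3.10358444e+00  2.57005168e-03] 0.1 0.0187
```

View pics/scene0.png

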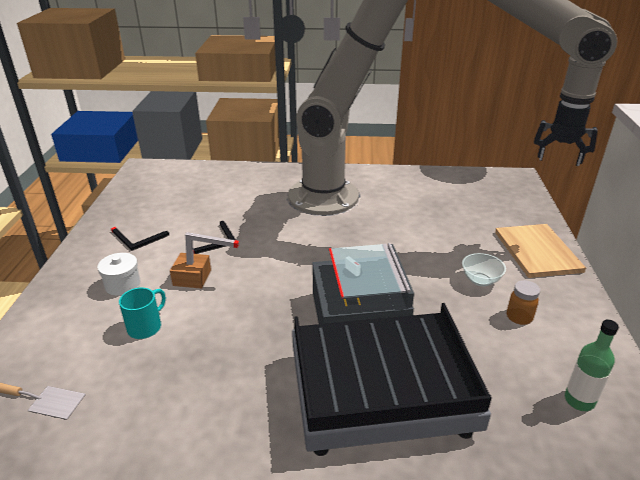

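View pics/top0.png

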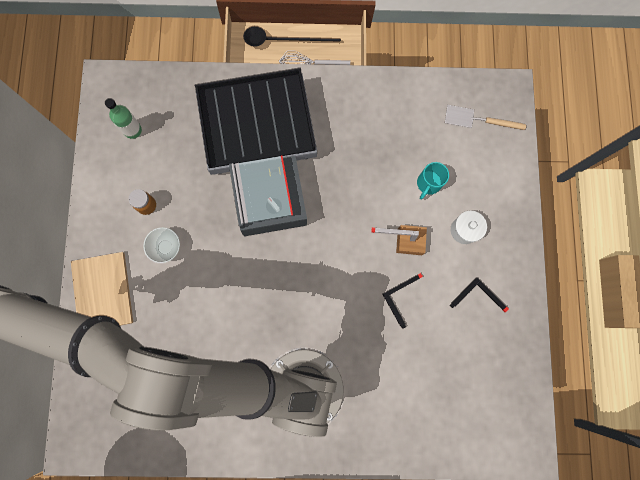

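The scene view shows the silver stay in its block at (190,265), red tip at (236,243), and the clear cover with its red edge around (337,272). The top view shows the block at (412,240), red tip at (374,230), and the red cover edge at (288,185). The hinge is on its left side (world +y).

```bash
cat > h.py <<'E'
import numpy as np, cv2
from scipy.spatial.transform import Rotation as R
from plant import arm, optics
def ray(c,px):
    px=np.atleast_2d(px).astype(float)
    d=np.c_[(px[:,0]-c["cx"])/c["fx"],(px[:,1]-c["cy"])/c["fy"],np.ones(len(px))]
    return np.array(c["origin"]), d@R.from_rotvec(c["rotation"]).as_matrix().T
def plane(c,px,z):
    o,d=ray(c,px); return o+d*((z-o[2])/d[:,2])[:,None]
def two(c1,p1,c2,p2):
    o1,d1=ray(c1,p1);o2,d2=ray(c2,p2)
    A=np.c_[d1[0],-d2[0]]; t=np.linalg.lstsq(A,o2-o1,rcond=None)[0]
    a=o1+d1[0]*t[0]; b=o2+d2[0]*t[1]; return (a+b)/2, np.linalg.norm(a-b)
def proj(c,P):
    q=(np.atleast_2d(P)-c["origin"])@R.from_rotvec(c["rotation"]).as_matrix()
    return np.c_[q[:,0]/q[:,2]*c["fx"]+c["cx"],q[:,1]/q[:,2]*c["fy"]+c["cy"]]
def blobs(m,amin=8):
    n,l,s,ce=cv2.connectedComponentsWithStats(m.astype(np.uint8),connectivity=8)
    return [(s[i,4],ce[i].round(1),cv2.minAreaRect(np.argwhere(l==i)[:,::-1].astype(np.float32)),l==i) for i in range(1,n) if s[i,4]>=amin]
def red(im):
    h=cv2.cvtColor(im,cv2.COLOR_RGB2HSV); return ((h[...,0]<6)|(h[...,0]>174))&(h[...,1]>150)&(h[...,2]>90)
def wood(im):
    h=cv2.cvtColor(im,cv2.COLOR_RGB2HSV); return (h[...,0]>=6)&(h[...,0]<18)&(h[...,1]>130)&(h[...,2]>60)
def yellow(im):
    h=cv2.cvtColor(im,cv2.COLOR_RGB2HSV); return (h[...,0]>=20)&(h[...,0]<34)&(h[...,1]>120)&(h[...,2]>110)
E
python3 - <<'E'
from h import *
I={n:cv2.imread(f"pics/{n}0.png")[:,:,::-1].copy() for n in("scene","top")}
C={n:optics.calibration(n) for n in I}
for n in I:
    print(n)
    for f in (red,wood,yellow):
        for a,ce,r,_ in blobs(f(I[n]),6):
            if a<3000: print(f.__name__,a,ce,np.round(r[0],1),np.round(r[1],1),round(r[2],1), plane(C[n],ce,{'red':.142,'wood':.05,'yellow':.1}[f.__name__])[0].round(4))
top=I["top"]
for a,ce,r,m in blobs(red(top),60):
    p=plane(C["top"],np.argwhere(m)[:,::-1],.145); q=p[:,:2]-p[:,:2].mean(0)
    u=np.linalg.svd(q)[2][0] if len(q)<3000 else 0; t=q@u; print("edge dir",u,np.degrees(np.arctan2(u[1],u[0])),p[t.argmin()],p[t.argmax()])
cv2.imwrite("pics/crop.png",np.hstack([cv2.resize(top[140:250,220:330],(400,400),interpolation=3),cv2.resize(top[190:290,360:460],(400,400),interpolation=3)])[:,:,::-1])
E
```

```text
scene
red 10 [113.2 227.9] [113.2 227.9] [1.8 4. ] 63.4 [ 0.4414 -0.5107  0.142 ]
red 30 [235.6 243.5] [235.6 243.5] [3.7 7.5] 11.3 [ 0.4926 -0.1859  0.142 ]
red 121 [335.7 272.8] [335.4 272. ] [49.7  2.7] 75.4 [0.5944 0.0617 0.142 ]
wood 124 [409.    8.6] [409.    8.5] [ 6.9 17.7] 5.2 [-2.6295  0.4733  0.05  ]
wood 59 [56.1 11.8] [57.  13.5] [11. 20.] 90.0 [-2.4351 -2.0433  0.05  ]
wood 16 [76.8 11.1] [77. 12.] [6. 6.] 90.0 [-2.4628 -1.9034  0.05  ]
wood 10 [85.1  9.3] [85.   9.5] [1. 6.] 90.0 [-2.5235 -1.868   0.05  ]
wood 21 [91.7 11.1] [91.2 11.1] [10.   4.9] 5.7 [-2.4667 -1.7953  0.05  ]
wood 6 [99.5 10.8] [99.5 11. ] [4. 1.] 90.0 [-2.4784 -1.7427  0.05  ]
wood 7 [110.1   9.1] [110.5   9.5] [1. 5.] 90.0 [-2.5366 -1.6871  0.05  ]
wood 87 [28.5 21.3] [31.8 23.1] [13.4 30.9] 63.4 [-2.1448 -2.0973  0.05  ]
wood 9 [81.9 16.1] [81.9 16. ] [3.5 3.2] 18.4 [-2.3092 -1.7997  0.05  ]
wood 6 [44.  17.7] [44. 18.] [2. 2.] 90.0 [-2.2519 -2.0425  0.05  ]
wood 7 [62.9 18.3] [62.7 18.4] [1.3 4.5] 63.4 [-2.2393 -1.9031  0.05  ]
wood 20 [73.8 18.6] [73.4 18.7] [ 4.4 10.8] 83.7 [-2.2334 -1.8238  0.
[... 10721 characters left out ...]
7.2] [ 69.  477.5] [ 1. 18.] 90.0 [-0.2405  0.6525  0.05  ]
wood 15 [ 84.3 477.5] [ 84. 478.] [2. 8.] 90.0 [-0.2408  0.6089  0.05  ]
wood 17 [ 95.9 477.3] [ 96. 478.] [12.  2.] 0.0 [-0.24    0.5768  0.05  ]
wood 7 [158. 478.] [158. 478.] [6. 0.] 180.0 [-0.2401  0.404   0.05  ]
wood 21 [189.5 478.1] [189.  478.5] [18.  1.] -0.0 [-0.2394  0.3163  0.05  ]
wood 6 [205.8 478.7] [205.9 478.8] [4.1 0.9] 18.4 [-0.2406  0.2707  0.05  ]
wood 9 [246. 479.] [246. 479.] [8. 0.] 180.0 [-0.2402  0.1583  0.05  ]
wood 11 [262. 479.] [262. 479.] [10.  0.] 180.0 [-0.2398  0.1135  0.05  ]
edge dir [-0.98105504 -0.19372922] -168.82950244565953 [0.67808696 0.07875975 0.145     ] [0.5013277  0.04290294 0.145     ]
```

View pics/crop.png

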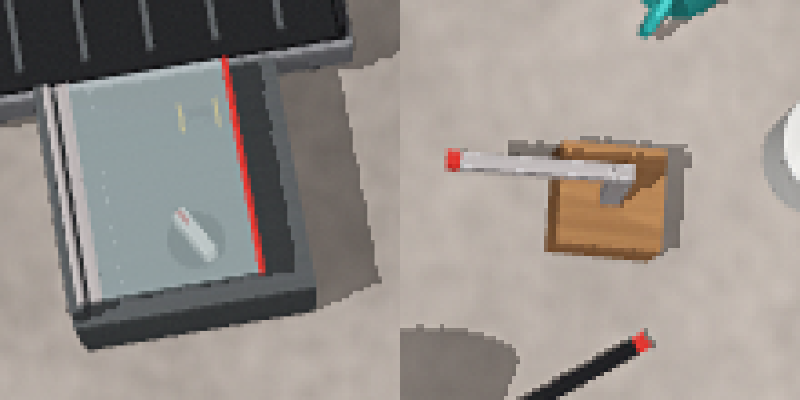

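The crops show the cover edge, the knob bar (pointing at about 55° in the image), and the yellow slot marks under the cover. The stay's arm runs left from the block with its post at about (415,232) in the full image. I'll start moving towards it.

```bash
python3 -m jog '{"translation":[[0.29,-0.24,0.15],[0.29,-0.24,0.15],[0.29,-0.24,0.15],[0.29,-0.24,0.15],[0.29,-0.24,0.15],[0.29,-0.24,0.15],[0.29,-0.24,0.15],[0.29,-0.24,0.15],[0.29,-0.24,0.15],[0.29,-0.24,0.15]],"dr":[[0,0,-8],[0,0,-16],[0,0,-24],[0,0,-32],[0,0,-35],[0,0,-35],[0,0,-35],[0,0,-35],[0,0,-35],[0,0,-35]],"gripper":[0.05,0.05,0.05,0.05,0.05,0.05,0.05,0.05,0.05,0.05]}'
python3 -m jog '{"translation":[[0.05,-0.4,0],[0.05,-0.4,0],[0.05,-0.4,0],[0.05,-0.4,0],[0.05,-0.4,0],[0.05,-0.4,0],[0.05,-0.4,0],[0.05,-0.4,0],[0.05,-0.4,0],[0.05,-0.4,0]],"dr":[[0,0,-6],[0,0,-12],[0,0,-18],[0,0,-24],[0,0,-30],[0,0,-36],[0,0,-40],[0,0,-40],[0,0,-40],[0,0,-40]],"gripper":[0.05,0.05,0.05,0.05,0.05,0.05,0.05,0.05,0.05,0.05]}'
python3 - <<'E'
from h import *
C={n:optics.calibration(n) for n in("top","scene")}
print("tip",two(C["top"],(373,229.7),C["scene"],(235.6,243.5)))
print("edge",two(C["top"],(286.5,184.6),C["scene"],(335.6,272.5)))
print("post/arm dir",plane(C["top"],[(417,232.8),(373,229.9)],.142))
print("block", plane(C["top"],[(411.2,239.8)],.05))
s=arm.get_state();print(s["joint_pos"],s["tool_rot"])
E
```

```text
time_s: 1.1
ee_pos: [0.498, 0.401, 0.3816]
tool_rot: [1.402, 2.811, 0.001]
contact_force: [-0.1, 0.5, -0.5]
opening: 0.586
finger_force: 0.0
time_s: 2.1
ee_pos: [0.5459, 0.0031, 0.3806]
tool_rot: [-2.275, -2.165, 0.001]
contact_force: [-0.3, 1.6, -0.3]
opening: 0.588
finger_force: 0.0
tip (array([ 0.46403847, -0.19324687,  0.12186527]), np.float64(0.00030162805731898004))
edge (array([0.59009994, 0.0610779 , 0.13947884]), np.float64(0.0005015974006330073))
post/arm dir [[ 0.45319793 -0.31730974  0.142     ]
 [ 0.45945119 -0.19061063  0.142     ]]
block [[ 0.44912624 -0.3197614   0.05      ]]
[-0.62769725  0.15897525  0.59140284  1.69019363 -0.0917689   1.32139886
 -0.06885313] [-2.27484352e+00 -2.16488077e+00  9.76434283e-04]
```

```bash
python3 -m jog '{"translation":[[-0.093,-0.32,-0.06],[-0.093,-0.32,-0.06],[-0.093,-0.32,-0.06],[-0.093,-0.32,-0.06],[-0.093,-0.32,-0.06],[-0.093,-0.32,-0.06],[-0.093,-0.32,-0.06],[-0.093,-0.32,-0.06],[-0.093,-0.32,-0.06],[-0.093,-0.32,-0.06]],"dr":[[0,0,0],[0,0,0],[0,0,0],[0,0,0],[0,0,0],[0,0,0],[0,0,0],[0,0,0],[0,0,0],[0,0,0]],"gripper":[0.05,0.05,0.05,0.05,0.05,0.05,0.05,0.05,0.05,0.05]}'
python3 - <<'E'
from h import *
c=optics.calibration("wrist");im=optics.capture("wrist");cv2.imwrite("pics/w1.png",im[:,:,::-1])
print(c)
for a,ce,r,_ in blobs(red(im),30): print(a,ce,plane(c,ce,.142)[0])
E
```

```text
time_s: 3.1
ee_pos: [0.4553, -0.3143, 0.3208]
tool_rot: [-2.269, -2.171, -0.001]
contact_force: [-0.0, 0.1, -0.2]
opening: 0.586
finger_force: 0.0
{'fx': 382.0569351400015, 'fy': 382.0569351400015, 'cx': 321.2747696405004, 'cy': 231.1851284193985, 'origin': array([ 0.45900247, -0.23099984,  0.46288589]), 'rotation': array([ 2.81248527, -0.06078037, -0.0100488 ])}
208 [325.7  49.3] [ 0.46399597 -0.19385213  0.142     ]
96 [233.5 209.9] [ 0.37876606 -0.317409    0.142     ]
```

View pics/w1.png

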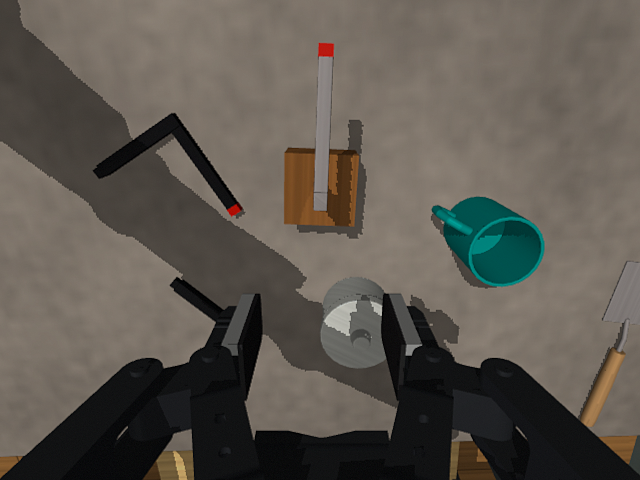

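The wrist view shows the stay's arm running up from the post top at (320,192) to the red tip at (326,49), with the block around (322,187). The mug and tin are clear of the grasp.

```bash
python3 - <<'E'
from h import *
c=optics.calibration("wrist");im=cv2.imread("pics/w1.png")[:,:,::-1].copy()
h=cv2.cvtColor(im,cv2.COLOR_RGB2HSV)
m=np.zeros((480,640),bool);m[30:225,300:345]=True
g=m&((((h[...,1]<40)&(h[...,2]>125))|red(im)))
for v in (46,60,90,110,130,150,170,186,196,204):
    x=np.flatnonzero(g[v]); print(v,x.min() if len(x) else 0,x.max() if len(x) else 0, im[v,320])
P=plane(c,[(320.5,192),(326,43)],.142);print(P,np.degrees(np.arctan2(*(P[1]-P[0])[[1,0]])),np.linalg.norm(P[1]-P[0]))
w=wood(im)&(np.add.outer(np.arange(480),0*np.arange(640))<260)
for a,ce,r,_ in blobs(w,800): print(a,ce,r,plane(c,cv2.boxPoints(r),.05))
# red tip lower/top edges
ct=optics.calibration("top");print(two(c,(325.9,49.3),ct,(373,229.7)))
cs=optics.calibration("scene");print(two(c,(325.9,49.3),cs,(235.6,243.5)))
E
```

```text
46 300 333 [187  25  16]
60 319 331 [144 137 135]
90 318 338 [137 130 129]
110 301 340 [137 130 130]
130 303 328 [138 132 129]
150 316 328 [139 131 129]
170 315 327 [138 131 129]
186 315 326 [136 128 126]
196 314 326 [133 127 124]
204 314 325 [128 122 119]
[[ 0.45512132 -0.30507906  0.142     ]
 [ 0.46436864 -0.18974241  0.142     ]] 85.41601687133623 0.11570676876954915
4538 [319.7 188.4] ((320.41064453125, 186.823486328125), (73.4457015991211, 76.40504455566406), 2.2025980949401855) [[ 0.40907981 -0.36092874  0.05      ]
 [ 0.41868026 -0.27612137  0.05      ]
 [ 0.49656368 -0.28244976  0.05      ]
 [ 0.49222495 -0.36790505  0.05      ]]
(array([ 0.46388029, -0.19254692,  0.12539174]), np.float64(0.0012676575473353961))
(array([ 0.46461649, -0.19237015,  0.12244598]), np.float64(0.0011290480728930056))
```

```bash
python3 -m jog '{"translation":[[0.001,0.001,-0.04],[0.001,0.001,-0.08],[0.001,0.001,-0.12],[0.001,0.001,-0.15],[0.001,0.001,-0.18],[0.001,0.001,-0.2],[0.001,0.001,-0.208],[0.001,0.001,-0.208],[0.001,0.001,-0.208],[0.001,0.001,-0.208]],"dr":[[-2,0,-1],[-4,0,-2],[-6,0,-2],[-6,0,-2],[-6,0,-2],[-6,0,-2],[-6,0,-2],[-6,0,-2],[-6,0,-2],[-6,0,-2]],"gripper":[0.05,0.05,0.05,0.05,0.05,0.05,0.05,0.05,0.05,0.05]}'
python3 - <<'E'
from h import *
c=optics.calibration("wrist");im=optics.capture("wrist");cv2.imwrite("pics/w2.png",im[:,:,::-1])
for a,ce,r,_ in blobs(red(im),30): print(a,ce)
E
```

```text
time_s: 4.15
ee_pos: [0.4555, -0.3165, 0.1145]
tool_rot: [2.254, 2.073, -0.109]
contact_force: [0.4, -0.1, 1.0]
opening: 0.587
finger_force: 0.0
244 [170.9 274.9]
```

View pics/w2.png

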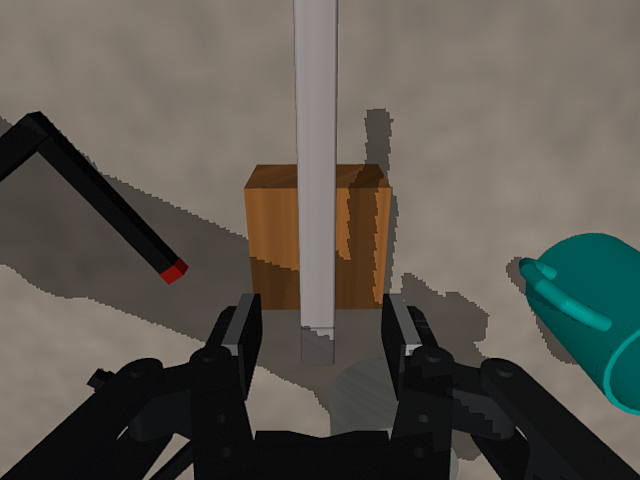

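The wrist view shows the stay centred between the open pads, at columns 300–336 and post rows 326–362. The tool's yaw matches the stay.

```bash
python3 - <<'E'
from h import *
c=optics.calibration("wrist");s=arm.get_state()
for z in (.135,.141): print(plane(c,[(318,326),(318,362),(315,1)],z))
T=R.from_rotvec(s["tool_rot"]).as_matrix(); g=np.array(s["ee_pos"])-T[:,2]*.019
print(s["ee_pos"],g,T[:,2],T[:,1],proj(c,[g,s["ee_pos"]]))
E
```

```text
[[ 0.45471233 -0.308531    0.135     ]
 [ 0.45323261 -0.3256911   0.135     ]
 [ 0.46273712 -0.20665856  0.135     ]]
[[ 0.4551168  -0.30371645  0.141     ]
 [ 0.45371642 -0.31995645  0.141     ]
 [ 0.46271131 -0.20730633  0.141     ]]
[ 0.45534523 -0.31653609  0.11447062] [ 0.45533737 -0.31453945  0.13336542] [ 4.13313726e-04 -1.05086559e-01 -9.94462993e-01] [ 0.99649835 -0.08310522  0.00919603] [[321.0262057  335.8581116 ]
 [321.03435494 309.63446608]]
```

```bash
python3 -m jog '{"translation":[[0,0,0],[0,0,0],[0,0,0],[0,0,0],[0,0,0],[0,0,0],[0,0,0]],"dr":[[0,0,0],[0,0,0],[0,0,0],[0,0,0],[0,0,0],[0,0,0],[0,0,0]],"gripper":[0,0,0,0,0,0,0]}'
python3 -m jog '{"translation":[[0,0,0.005],[0,0,0.015],[0,0,0.025],[0,0,0.04],[0,0,0.06],[0,0,0.09],[0,0,0.11],[0,0,0.12],[0,0,0.12],[0,0,0.12]],"dr":[[0,0,0],[0,0,0],[0,0,0],[0,0,0],[2,0,0],[4,0,0],[6,0,0],[6,0,0],[6,0,0],[6,0,0]],"gripper":[0,0,0,0,0,0,0,0,0,0]}'
python3 - <<'E'
from h import *
s=arm.get_state();C={};I={}
for n in("wrist","scene","top"):
    C[n]=optics.calibration(n);I[n]=optics.capture(n);cv2.imwrite(f"pics/{n}3.png",I[n][:,:,::-1])
    print(n,[(a,ce) for a,ce,r,_ in blobs(red(I[n]),8)])
print(s["ee_pos"],s["tool_rot"],s["contact_force"],s["moment"])
a=I["scene"][140:300,140:300];b=cv2.resize(I["wrist"],(640,480))
cv2.imwrite("pics/v3.png",np.hstack([cv2.resize(a,(400,400),interpolation=3),cv2.resize(b,(400,300))[:,:][np.r_[0:300,[299]*100]]])[:,:,::-1])
E
```

```text
time_s: 4.9
ee_pos: [0.4541, -0.3164, 0.1136]
tool_rot: [2.256, 2.074, -0.111]
contact_force: [-2.2, 0.5, 5.3]
opening: 0.129
finger_force: 59.2
time_s: 5.9
ee_pos: [0.4542, -0.3155, 0.2326]
tool_rot: [-2.31, -2.126, 0.003]
contact_force: [0.0, 0.2, -1.4]
opening: 0.127
finger_force: 58.7
wrist [(np.int32(123), array([217.8, 236.3]))]
scene [(np.int32(28), array([230.2, 197.8])), (np.int32(10), array([113.2, 227.9])), (np.int32(17), array([191.5, 250.9])), (np.int32(121), array([335.9, 273.2]))]
top [(np.int32(102), array([286.5, 184.7])), (np.int32(19), array([379.6, 220.1])), (np.int32(17), array([505.4, 309. ]))]
[ 0.45423149 -0.31550137  0.23259599] [-2.31028181 -2.12604912  0.00275564] [ 0.03662175  0.16520406 -1.42965992] [-0.00799785  0.00446128 -0.02275056]
```

View pics/v3.png

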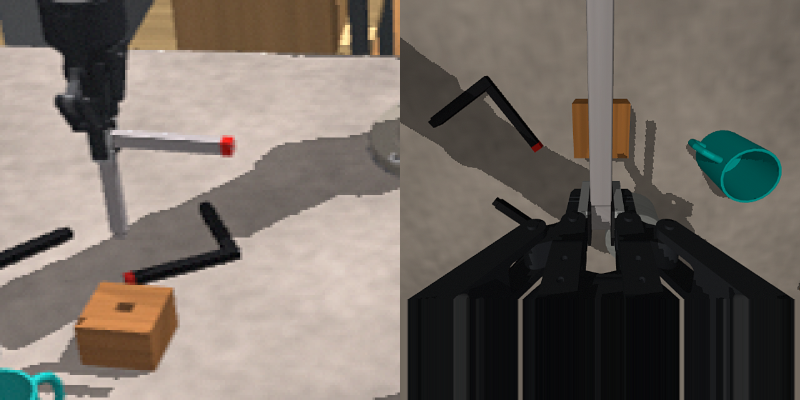

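The stay is lifted clear with its foot at scene pixel (189,234), and the black stay is untouched. Next I measure how it sits in the grip.

```bash
python3 - <<'E'
from h import *
s=arm.get_state();T=R.from_rotvec(s["tool_rot"]).as_matrix();p=np.array(s["ee_pos"])
ct,cs=optics.calibration("top"),optics.calibration("scene")
tip,e=two(ct,(379.6,220.1),cs,(230.2,197.8));print("tip",tip,e)
def onplane(px):
    o,d=ray(cs,px);t=((p-o)@T[:,1])/(d[0]@T[:,1]);return o+t*d[0]
f=onplane((140+122/2.5,140+235/2.5));t2=onplane((230.2,197.8));u=onplane((140+110/2.5,140+140/2.5))
for n,q in (("foot",f),("tip",t2),("corner",u)): print(n,q,"tool frame",T.T@(q-p))
d=t2-f;print("angle tip-foot from horiz",np.degrees(np.arctan2(d[2],np.linalg.norm(d[:2]))),"nominal",np.degrees(np.arctan2(115,123)),np.linalg.norm(d))
print("toolx",T[:,0])
E
```

```text
tip [ 0.4642126  -0.19345796  0.25349985] 0.0008998805399676331
foot [ 0.45390496 -0.31219468  0.13917595] tool frame [ 3.16517109e-03 -1.60791094e-16  9.29356788e-02]
tip [ 0.46420102 -0.19391524  0.25353583] tool frame [ 1.21931303e-01 -2.90831813e-17 -2.13832727e-02]
corner [ 0.45468382 -0.30803734  0.24937577] tool frame [ 7.41159226e-03 -1.27570783e-16 -1.72634979e-02]
angle tip-foot from horiz 43.92669908639775 nominal 43.074816291676846 0.1648460396314995
toolx [8.29660400e-02 9.96552313e-01 3.52068977e-04]
```

```bash
python3 - <<'E'
from h import *
c=optics.calibration("top");print(plane(c,[(269.8,172.5),(279.7,170.8)],.1))
y=np.radians(11.17);X=np.array([np.cos(y),np.sin(y)]);Y=np.array([-X[1],X[0]])
e=np.array([.5901,.0611]);O=e+.058*Y;print("O",O,"slot",O+.06*X-.03*Y,"A foot",O+.06*X-.205*Y,"knob",O-.045*X-.01*Y,X,Y)
E
python3 -m jog '{"translation":[[0.025,0.027,0],[0.055,0.06,0],[0.085,0.092,0],[0.115,0.125,0],[0.145,0.157,0],[0.175,0.19,0],[0.2,0.217,0],[0.216,0.234,0],[0.224,0.242,0],[0.224,0.242,0]],"dr":[[0,0,2],[0,0,4],[0,0,6],[0,0,8],[0,0,10],[0,0,12],[0,0,14],[0,0,15.9],[0,0,15.9],[0,0,15.9]],"gripper":[0,0,0,0,0,0,0,0,0,0]}'
python3 - <<'E'
from h import *
s=arm.get_state();T=R.from_rotvec(s["tool_rot"]).as_matrix();print(s["ee_pos"],np.degrees(np.arctan2(T[1,0],T[0,0])),T[:,2])
c=optics.calibration("wrist");im=optics.capture("wrist");cv2.imwrite("pics/w4.png",im[:,:,::-1])
for a,ce,r,m in blobs(red(im),100): print("red",a,ce,np.round(cv2.boxPoints(r),1).tolist())
for a,ce,r,m in blobs(yellow(im),10): print("yel",a,ce,plane(c,ce,.1))
E
```

```text
[[0.63814465 0.11310863 0.1       ]
 [0.64404215 0.08352093 0.1       ]]
O [0.5788642  0.11800129] slot [0.64353922 0.10019283] A foot [ 0.67744035 -0.0714921 ] knob [0.53665385 0.09947329] [0.98105672 0.1937207 ] [-0.1937207   0.98105672]
time_s: 7.05
ee_pos: [0.6787, -0.0728, 0.232]
tool_rot: [-1.993, -2.426, 0.004]
contact_force: [-1.0, -1.0, -0.7]
opening: 0.128
finger_force: 58.7
[ 0.67870303 -0.07278496  0.23203848] 101.18703937271816 [-3.30170375e-03 -5.95247642e-04 -9.99994372e-01]
```

View pics/w4.png

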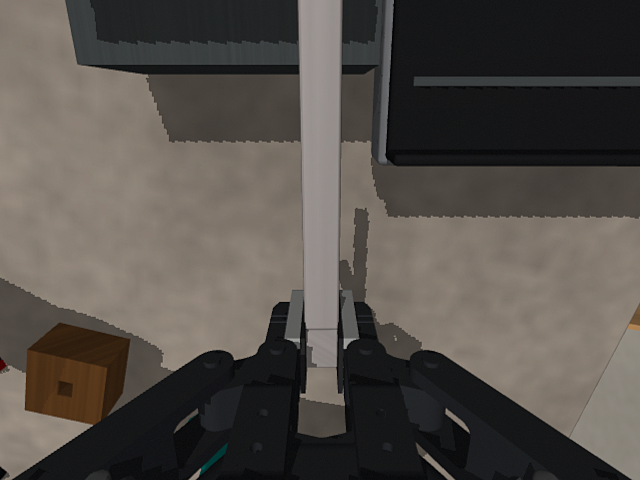

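The wrist view shows the stay held straight at columns 300–340. The box's front edge is level at row 66 and the plate edge is at column 380, so the yaw matches the griddle.

```bash
python3 -m jog '{"translation":[[0,0,-0.03],[0,0,-0.06],[0,0,-0.09],[0,0,-0.11],[0,0,-0.122],[0,0,-0.13],[0,0,-0.13],[0,0,-0.13],[0,0,-0.13]],"dr":[[0,0,0],[0,0,0],[0,0,0],[0,0,0],[0,0,0],[0,0,0],[0,0,0],[0,0,0],[0,0,0]],"gripper":[0,0,0,0,0,0,0,0,0]}'
python3 - <<'E'
from h import *
C={};I={};s=arm.get_state();p=np.array(s["ee_pos"])
for n in("scene","top"):
    C[n]=optics.calibration(n);I[n]=optics.capture(n);cv2.imwrite(f"pics/{n}5.png",I[n][:,:,::-1])
    print(n,[(a,ce) for a,ce,r,_ in blobs(red(I[n]),8)])
b={n:min((b for b in blobs(red(I[n]),8)),key=lambda b:np.linalg.norm(b[1]-proj(C[n],p+[-.0236,.12,.02])[0]))[1] for n in I}
q,e=two(C["top"],b["top"],C["scene"],b["scene"]);X=np.array([.98106,.19372,0]);Y=np.array([-.19372,.98106,0])
O=np.array([.5785,.1178,0]);print("tip",q,e,"rel tcp",(q-p)@X,(q-p)@Y,q[2]-p[2],"griddle",(q-O)@X,(q-O)@Y)
E
```

```text
time_s: 8.0
ee_pos: [0.6792, -0.0746, 0.1046]
tool_rot: [1.996, 2.425, -0.0]
contact_force: [-0.3, -0.6, -0.6]
opening: 0.13
finger_force: 58.7
scene [(np.int32(10), array([113.2, 227.9])), (np.int32(17), array([191.5, 250.6])), (np.int32(121), array([335.9, 273.4])), (np.int32(38), array([327.4, 295.7]))]
top [(np.int32(28), array([282.7, 163.5])), (np.int32(10), array([291.7, 163.7])), (np.int32(14), array([419.7, 275.2])), (np.int32(17), array([505.4, 309. ]))]
tip [0.65789405 0.04666703 0.12761544] 0.0011719756264360409 rel tcp 0.0026239569874135296 0.12312574071381069 0.023032334316279685 griddle 0.06411044474033044 -0.08516592317002514
```

```bash
python3 -m jog '{"translation":[[-0.003,0.012,0],[-0.007,0.03,0],[-0.011,0.048,0],[-0.015,0.064,0],[-0.018,0.076,0],[-0.0195,0.083,0],[-0.0195,0.083,0],[-0.0195,0.083,0]],"dr":[[0,0,0],[0,0,0],[0,0,0],[0,0,0],[0,0,0],[0,0,0],[0,0,0],[0,0,0]],"gripper":[0,0,0,0,0,0,0,0]}'
python3 - <<'E'
from h import *
C={};I={};s=arm.get_state();print(s["contact_force"])
for n in("scene","top"):
    C[n]=optics.calibration(n);I[n]=optics.capture(n)
    print(n,[(a,ce) for a,ce,r,_ in blobs(red(I[n]),8)])
a=I["scene"][200:320,280:440];cv2.imwrite("pics/v6.png",cv2.resize(a,(800,600),interpolation=3)[:,:,::-1])
E
```

```text
time_s: 8.9
ee_pos: [0.659, 0.008, 0.1035]
tool_rot: [-1.997, -2.425, 0.003]
contact_force: [-0.2, -1.0, -1.9]
opening: 0.127
finger_force: 58.8
[-0.2330201  -0.98796413 -1.89871994]
scene [(np.int32(10), array([113.2, 227.9])), (np.int32(17), array([191.5, 250.6])), (np.int32(118), array([335.8, 273. ]))]
top [(np.int32(14), array([419.7, 275.2])), (np.int32(17), array([505.4, 309. ]))]
```

View pics/v6.png

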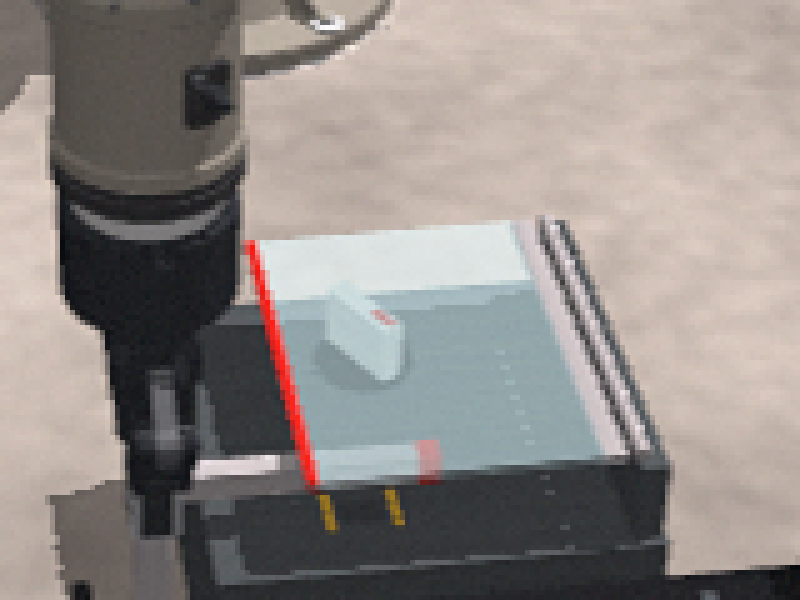

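The stay's arm is under the cover, with its tip at crop (428,460), past the red edge. The slot is between the yellow marks at crop (362,508). Now I raise it.

```bash
python3 -m jog '{"translation":[[0,0,0.008],[0,0,0.018],[0,0,0.03],[0,0,0.043],[0,0,0.057],[0,0,0.071],[0,0,0.085],[0,0,0.097],[0,0,0.105],[0,0,0.105]],"dr":[[0,0,0],[0,0,0],[0,0,0],[0,0,0],[0,0,0],[0,0,0],[0,0,0],[0,0,0],[0,0,0],[0,0,0]],"gripper":[0,0,0,0,0,0,0,0,0,0]}'
python3 - <<'E'
from h import *
C={};I={};s=arm.get_state();p=np.array(s["ee_pos"]);print(s["moment"])
X=np.array([.98106,.19372,0]);Y=np.array([-.19372,.98106,0]);O=np.array([.5785,.1178,0])
print("tcp griddle",(p-O)@X,(p-O)@Y)
for n in("scene","top"):
    C[n]=optics.calibration(n);I[n]=optics.capture(n);cv2.imwrite(f"pics/{n}7.png",I[n][:,:,::-1])
    for a,ce,r,_ in blobs(red(I[n])|((I[n][...,0]>140)&(I[n][...,1]<110)&(I[n][...,2]<110)),8): print(n,a,ce,np.round(r[1]))
E
```

```text
time_s: 10.0
ee_pos: [0.6597, 0.0084, 0.2099]
tool_rot: [1.996, 2.425, 0.0]
contact_force: [0.3, -1.7, -0.8]
opening: 0.125
finger_force: 58.7
[-0.23700717 -0.0956638   0.01139149]
tcp griddle 0.058470356592831084 -0.12305265365962868
scene 14 [121.6  51.5] [13.  1.]
scene 12 [250.6 102.9] [3. 6.]
scene 150 [362.3 234.9] [53.  5.]
scene 11 [113. 228.] [2. 4.]
scene 19 [191.6 250.9] [4. 3.]
scene 9 [356.3 263. ] [5. 1.]
scene 10 [535.6 301. ] [2. 5.]
top 82 [262.8 159.5] [29.  3.]
top 9 [137.7 208.7] [6. 1.]
top 16 [419.9 275.1] [4. 4.]
top 20 [505.6 309.2] [4. 5.]
```

```bash
python3 -m jog '{"translation":[[-0.0015,0.0078,0],[-0.0035,0.018,0],[-0.0057,0.029,0],[-0.0078,0.04,0],[-0.01,0.051,0],[-0.0122,0.062,0],[-0.0143,0.073,0],[-0.016,0.082,0],[-0.0176,0.0893,0],[-0.0176,0.0893,0]],"dr":[[0,0,0],[0,0,0],[0,0,0],[0,0,0],[0,0,0],[0,0,0],[0,0,0],[0,0,0],[0,0,0],[0,0,0]],"gripper":[0,0,0,0,0,0,0,0,0,0]}'
python3 - <<'E'
from h import *
C={};I={};s=arm.get_state();p=np.array(s["ee_pos"]);print(p,s["moment"])
X=np.array([.98106,.19372,0]);Y=np.array([-.19372,.98106,0]);O=np.array([.5785,.1178,0])
print("tcp griddle",(p-O)@X,(p-O)@Y)
for n in("wrist","scene","top"):
    C[n]=optics.calibration(n);I[n]=optics.capture(n);cv2.imwrite(f"pics/{n}8.png",I[n][:,:,::-1])
    for a,ce,r,_ in blobs(yellow(I[n]),8):
        q=plane(C[n],ce,.1)[0]; print(n,a,ce,np.round(r[1]),q,(q-O)@X,(q-O)@Y)
a=I["scene"][180:310,290:430]
cv2.imwrite("pics/v8.png",np.hstack([cv2.resize(a,(400,371),interpolation=3),cv2.resize(I["wrist"],(400,371))])[:,:,::-1])
E
```

```text
time_s: 11.1
ee_pos: [0.641, 0.0997, 0.2081]
tool_rot: [-1.993, -2.426, 0.002]
contact_force: [-0.4, -0.9, -1.8]
opening: 0.131
finger_force: 58.7
[0.64104152 0.099717   0.20810029] [-0.10900028 -0.04990873 -0.0096312 ]
tcp griddle 0.05785394839599611 -0.02985604701904461
wrist 10 [340.5 208. ] [4. 1.] [0.6509543  0.11657168 0.1       ] 0.07084406345592421 -0.015240899452884253
scene 15 [345.2 302.2] [7. 2.] [0.64531279 0.08520907 0.1       ] 0.05923384096833957 -0.04491663413387953
scene 15 [358.5 300.9] [7. 2.] [0.63919559 0.11467589 0.1       ] 0.058940817051904563 -0.014822885672853624
```

View pics/v8.png

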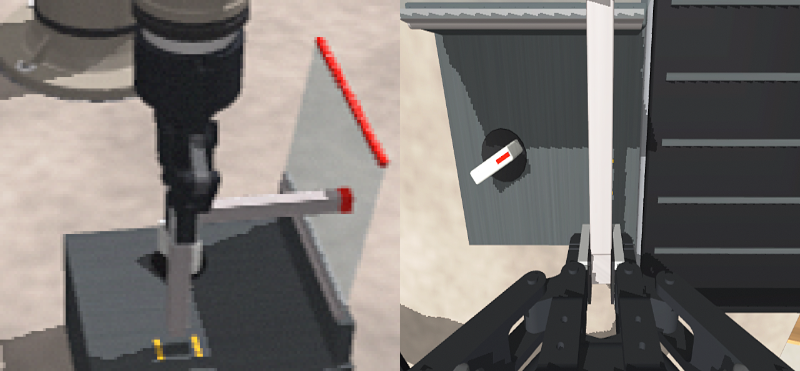

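The cover now stands against the red tip at crop (345,200), and the foot hangs just above the slot between the yellow marks at crop (178,348). I'll measure the foot's offset numerically.

```bash
python3 - <<'E'
from h import *
im=cv2.imread("pics/scene8.png");g=im.sum(2)/3;c=optics.calibration("scene")
for v in range(264,304,2): print(v,g[v,344:364].astype(int))
E
```

```text
264 [ 98 117 127 126 118 111 103  70  26  30  31  31  28  29  81 137 134  95
  97  97]
266 [ 99 116 126 128 117 100 102 109 110 109 109 107 118 150 166 160 125  50
  53  55]
268 [ 42  41 103 132 118 102  95 100 101 103 100  98 102 131 154 141  91  42
  55  56]
270 [ 27  24  24  16  69  98  99  99 102 101 101  97 100 127 152 142  93  26
  49  62]
272 [ 20  25  23  22  53  87  99 100 100 103 100 101 109 137 157 135  73  15
  44  59]
274 [ 32  19  23  22  52  86 101 100 102 100  99 100 108 132 148 105  34  34
  54  61]
276 [ 56  43  26  15  64  98 101 101 103 102 101 104  84  34  13  26  50  57
  58  56]
278 [ 98 100  82  55  75  99 103 102 103 101 100 105  88  59  57  59  58  57
  58  60]
280 [ 97 100  98  99  94  95 103 102 102 104 100 103 106  85  56  57  55  59
  59  59]
282 [ 97  97  98  97  93  95 102 102 102 103 100 103 104  87  57  59  59  59
  55  62]
284 [100  98 102  99  94  92 103 100 104 100  96 104 105  85  54  56  55  57
  57  56]
286 [ 97 101  99  97  95  96 101 101 101 102 101 104 102 101  87  57  58  57
  56  57]
288 [ 93  93  98  93  95  95 103 102 103 100 102 105 102 100  82  57  55  57
  55  59]
290 [ 99  98  96  98  94  97 100 102 103 102 100 102 104  96  98  82  56  53
  58  58]
292 [ 99  98  97  98  95 100 102 104 103  99  99 106 104  96  98 100  83  55
  55  60]
294 [ 98  98  99  96  97  98 102 104 104 102 103 113 109  95  96  96  83  54
  54  55]
296 [ 95  97  95 100  93  96  99  98 101 100 100  98  97  99  97  97  98  83
  55  58]
298 [107 106  95  97  99 100  98  97  96  94  96  94 106 174 174 110  95 100
  80  53]
300 [163 175 110  88  74  66  61  57  56  50  47  52  75 125 162 155  90  96
  79  51]
302 [ 71  95  89  52  45  48  46  48  45  47  48  46  68  88 166 176 133  96
 101  83]
```

```bash
python3 - <<'E'
from h import *
c=optics.calibration("scene");X=np.array([.98106,.19372,0]);Y=np.array([-.19372,.98106,0]);O=np.array([.5785,.1178,0])
for px in ((348.4,272),(348.4,276),(356.9,280),(356.6,294)):
    o,d=ray(c,px);t=(.064-(o-O)@X)/(d[0]@X);q=o+t*d[0];print(px,(q-O)@Y,q[2])
for P in ([.064,-.022,.13],[.064,-.038,.13],[.064,-.022,.116],[.0585,-.03,.1]): print(P,proj(c,O+P[0]*X+P[1]*Y+[0,0,P[2]]))
E
```

```text
(348.4, 272) -0.041047560924282335 0.18810340898975053
(348.4, 276) -0.04074218426197571 0.17727533509351212
(356.9, 280) -0.02182262409540422 0.16429224429959222
(356.6, 294) -0.021023975178342626 0.12496670792323195
[0.064, -0.022, 0.13] [[356.24461204 292.27297266]]
[0.064, -0.038, 0.13] [[349.03567468 292.91749992]]
[0.064, -0.022, 0.116] [[356.01557212 297.1653648 ]]
[0.0585, -0.03, 0.1] [[351.75320509 301.3820657 ]]
```

```bash
python3 -m jog '{"translation":[[0.001,0,-0.003],[0.001,0,-0.007],[0.001,0,-0.011],[0.001,0,-0.014],[0.001,0,-0.017],[0.001,0,-0.02],[0.001,0,-0.022],[0.001,0,-0.022],[0.001,0,-0.022]],"dr":[[0,0,0],[0,0,0],[0,0,0],[0,0,0],[0,0,0],[0,0,0],[0,0,0],[0,0,0],[0,0,0]],"gripper":[0,0,0,0,0,0,0,0,0]}'
python3 - <<'E'
from plant import arm
s=arm.get_state();print(s["contact_force"],s["moment"])
E
```

```text
time_s: 12.15
ee_pos: [0.6422, 0.0979, 0.1862]
tool_rot: [-1.996, -2.425, 0.003]
contact_force: [-0.2, -0.7, -1.2]
opening: 0.129
finger_force: 58.8
[-0.18939182 -0.71549984 -1.17389864] [-0.30922463 -0.03902284 -0.06553454]
```

```bash
python3 -m jog '{"translation":[[0,0,-0.002],[0,0,-0.004],[0,0,-0.006],[0,0,-0.008],[0,0,-0.01],[0,0,-0.01],[0,0,-0.01]],"dr":[[0,0,0],[0,0,0],[0,0,0],[0,0,0],[0,0,0],[0,0,0],[0,0,0]],"gripper":[0,0,0,0,0,0,0]}'
python3 - <<'E'
from plant import arm
s=arm.get_state();print(s["contact_force"],s["moment"])
E
```

```text
time_s: 12.85
ee_pos: [0.6421, 0.0984, 0.1757]
tool_rot: [-1.995, -2.425, 0.003]
contact_force: [1.2, 0.9, -2.4]
opening: 0.127
finger_force: 58.8
[ 1.15843438  0.92094717 -2.36121985] [ 0.42246318 -0.19971083  0.01675251]
```

```bash
python3 -m jog '{"translation":[[0,0,-0.002],[0,0,-0.004],[0,0,-0.006],[0,0,-0.008],[0,0,-0.008],[0,0,-0.008]],"dr":[[0,0,0],[0,0,0],[0,0,0],[0,0,0],[0,0,0],[0,0,0]],"gripper":[0,0,0,0,0,0]}'
python3 - <<'E'
from h import *
s=arm.get_state();print(s["contact_force"],s["moment"])
im=optics.capture("scene");cv2.imwrite("pics/scene9.png",im[:,:,::-1]);c=optics.calibration("scene")
im2=optics.capture("top");c2=optics.calibration("top")
for n,i in (("s",im),("t",im2)):
    m=(i[...,0]>90)&(i[...,1]<60)&(i[...,2]<60)
    print(n,[(a,ce,np.round(r[1])) for a,ce,r,_ in blobs(m,6)])
E
```

```text
time_s: 13.45
ee_pos: [0.6423, 0.0983, 0.168]
tool_rot: [-1.995, -2.425, 0.002]
contact_force: [0.8, 1.5, -1.9]
opening: 0.132
finger_force: 58.9
[ 0.84638761  1.50448969 -1.89386966] [ 0.73282471 -0.16253743  0.00986838]
s [(np.int32(6), array([409.5, 199.5]), array([6., 0.])), (np.int32(12), array([416. , 211.5]), array([13.,  0.])), (np.int32(14), array([423.5, 225.5]), array([15.,  0.])), (np.int32(7), array([113.3, 228.1]), array([1., 3.])), (np.int32(7), array([429.4, 235.9]), array([4., 1.])), (np.int32(19), array([191.7, 250.9]), array([4., 4.])), (np.int32(31), array([408.5, 265. ]), array([8., 3.])), (np.int32(98), array([524.5, 316.9]), array([14., 12.]))]
t [(np.int32(6), array([343.5,   4. ]), array([5., 0.])), (np.int32(10), array([212.9, 152. ]), array([4., 2.])), (np.int32(11), array([214.1, 157.8]), array([5., 2.])), (np.int32(15), array([215.1, 165.1]), array([8., 2.])), (np.int32(16), array([230.3, 169.1]), array([4., 3.])), (np.int32(8), array([216.5, 172. ]), array([1., 6.])), (np.int32(58), array([219.7, 192.2]), array([33.,  2.])), (np.int32(8), array([419.6, 275.6]), array([3., 2.])), (np.int32(15), array([505.1, 309.2]), array([3., 4.]))]
```

```bash
python3 -m jog '{"translation":[[0.0002,-0.001,0],[0.0004,-0.002,0],[0.0004,-0.002,0],[0.0004,-0.002,0]],"dr":[[0.7,0.14,0],[1.4,0.28,0],[1.4,0.28,0],[1.4,0.28,0]],"gripper":[0,0,0,0]}'
python3 - <<'E'
from h import *
s=arm.get_state();print(s["contact_force"],s["moment"])
p=np.array(s["ee_pos"]);q,e=two(optics.calibration("top"),(230.3,169.1),optics.calibration("scene"),(408.5,265))
X=np.array([.98106,.19372,0]);Y=np.array([-.19372,.98106,0]);O=np.array([.5785,.1178,0]);print(q,e,(q-O)@X,(q-O)@Y)
E
```

```text
time_s: 13.95
ee_pos: [0.6426, 0.0962, 0.1682]
tool_rot: [-1.983, -2.409, -0.023]
contact_force: [1.2, 2.7, -2.5]
opening: 0.124
finger_force: 58.8
[ 1.17448846  2.66404517 -2.51393634] [ 1.11196293 -0.02931378  0.01330617]
[0.61817211 0.21886199 0.18885304] 0.00023286887128327245 0.058498447482912115 0.09146259374637986
```

```bash
python3 -m jog '{"translation":[[-0.0003,0.0015,0],[-0.0005,0.0025,0],[-0.0005,0.0025,-0.001],[-0.0005,0.0025,-0.002],[-0.0005,0.0025,-0.003],[-0.0005,0.0025,-0.003]],"dr":[[-0.7,-0.14,0],[-1.4,-0.28,0],[-1.4,-0.28,0],[-1.4,-0.28,0],[-1.4,-0.28,0],[-1.4,-0.28,0]],"gripper":[0,0,0,0,0,0]}'
python3 - <<'E'
from h import *
s=arm.get_state();print(s["contact_force"],s["moment"])
E
```

```text
time_s: 14.55
ee_pos: [0.6425, 0.0981, 0.1654]
tool_rot: [-1.996, -2.425, 0.002]
contact_force: [0.3, 0.9, -0.2]
opening: 0.129
finger_force: 59.2
[ 0.27785653  0.89120655 -0.18086353] [ 0.31627593 -0.0390082   0.01412114]
```

```bash
python3 -m jog '{"translation":[[0,0,-0.001],[0,0,-0.002],[0,0,-0.002]],"dr":[[0,0,0],[0,0,0],[0,0,0]],"gripper":[0,0,0]}'
python3 - <<'E'
from h import *
s=arm.get_state();print(s["contact_force"],s["moment"])
E
```

```text
time_s: 14.85
ee_pos: [0.6426, 0.0982, 0.1638]
tool_rot: [-1.996, -2.425, 0.002]
contact_force: [-1.0, -0.0, 4.7]
opening: 0.128
finger_force: 59.7
[-1.02102422 -0.02860513  4.73103234] [ 0.20174945  0.26280036 -0.02948276]
```

```bash
python3 -m jog '{"translation":[[0,0,0],[0,0,0],[0,0,0],[0,0,0],[0,0,0],[0,0,0]],"dr":[[0,0,0],[0,0,0],[0,0,0],[0,0,0],[0,0,0],[0,0,0]],"gripper":[0.018,0.022,0.03,0.035,0.04,0.04]}'
python3 - <<'E'
from h import *
s=arm.get_state();print(s["contact_force"],s["opening"])
for n in("scene","top"):
    im=optics.capture(n);cv2.imwrite(f"pics/{n}10.png",im[:,:,::-1])
    m=(im[...,0]>90)&(im[...,1]<60)&(im[...,2]<60);print(n,[(a,ce) for a,ce,r,_ in blobs(m,6)])
E
```

```text
time_s: 15.45
ee_pos: [0.6422, 0.0985, 0.1633]
tool_rot: [-1.996, -2.425, 0.002]
contact_force: [-0.1, -0.2, -0.2]
opening: 0.469
finger_force: 0.0
[-0.05571967 -0.19786452 -0.24071021] 0.46943784071933486
scene [(np.int32(6), array([626.5,  29.7])), (np.int32(9), array([603.2,  33.4])), (np.int32(7), array([632.6, 101.9])), (np.int32(13), array([410.8, 200. ])), (np.int32(10), array([417.5, 212.5])), (np.int32(8), array([425. , 226.5])), (np.int32(7), array([113.3, 228.1])), (np.int32(8), array([430. , 235.2])), (np.int32(19), array([191.7, 250.9])), (np.int32(30), array([408.4, 266.6])), (np.int32(98), array([524.4, 316.8])), (np.int32(6), array([516.8, 319.3]))]
top [(np.int32(24), array([213.6, 158.5])), (np.int32(17), array([230.6, 168.9])), (np.int32(11), array([217.4, 180. ])), (np.int32(6), array([147. , 211.3])), (np.int32(9), array([419.8, 275.6])), (np.int32(15), array([505.1, 309.2]))]
```

```bash
python3 -m jog '{"translation":[[0,0,0.02],[0,0,0.05],[0,0,0.09],[0,0,0.13],[0,0,0.15],[-0.02,0,0.15],[-0.05,0,0.15],[-0.08,0.001,0.15],[-0.1,0.001,0.15],[-0.106,0.001,0.15]],"dr":[[0,0,0],[0,0,0],[0,0,5],[0,0,13],[0,0,21],[0,0,29],[0,0,37],[0,0,45],[0,0,53],[0,0,60]],"gripper":[0.04,0.04,0.04,0.04,0.04,0.04,0.04,0.04,0.04,0.04]}'
python3 -m jog '{"translation":[[0,0,0],[0,0,0],[0,0,0],[0,0,0],[0,0,0],[0,0,0],[0,0,0],[0,0,0],[0,0,0],[0,0,0]],"dr":[[0,0,8],[0,0,16],[0,0,24],[0,0,32],[0,0,40],[0,0,48],[0,0,54],[0,0,54],[0,0,54],[0,0,54]],"gripper":[0.04,0.04,0.04,0.04,0.04,0.04,0.04,0.04,0.04,0.04]}'
python3 - <<'E'
from h import *
s=arm.get_state();T=R.from_rotvec(s["tool_rot"]).as_matrix();print(s["ee_pos"],"tool y",np.degrees(np.arctan2(T[1,1],T[0,1])),s["joint_pos"])
c=optics.calibration("wrist");im=optics.capture("wrist");cv2.imwrite("pics/w11.png",im[:,:,::-1])
k=proj(c,[[.5363,.0993,.135]])[0];print("knob px",k)
for n in("scene","top"):
    i=optics.capture(n);cv2.imwrite(f"pics/{n}11.png",i[:,:,::-1])
    m=(i[...,0]>90)&(i[...,1]<60)&(i[...,2]<60);print(n,[(a,ce) for a,ce,r,_ in blobs(m,8)])
h=cv2.cvtColor(im,cv2.COLOR_RGB2HSV);b=(h[...,2]>140)&(h[...,1]<45)
yy,xx=np.mgrid[:480,:640];b&=np.hypot(xx-k[0],yy-k[1])<110
for a,ce,r,_ in blobs(b,60):
    q=plane(c,cv2.boxPoints(r),.135);print(a,ce,np.round(r[1]),plane(c,ce,.135)[0],q[:,:2].round(4).tolist())
for a,ce,r,_ in blobs(red(im),10): print("red",a,ce,plane(c,ce,.135)[0])
E
```

```text
time_s: 16.55
ee_pos: [0.5343, 0.0994, 0.3136]
tool_rot: [-0.506, -3.1, 0.002]
contact_force: [1.2, 0.6, -0.9]
opening: 0.468
finger_force: 0.0
time_s: 17.55
ee_pos: [0.5362, 0.0994, 0.3133]
tool_rot: [-0.944, 2.996, -0.003]
contact_force: [-1.5, 0.1, -0.0]
opening: 0.468
finger_force: 0.0
[0.5362248  0.09941214 0.31333311] tool y 124.96622201366215 [-0.54398634  0.19012262  0.28721575  1.78070634 -0.05618602  1.17815585
  1.94087585]
knob px [321.45147294 202.37188731]
scene [(np.int32(13), array([410.8, 200. ])), (np.int32(12), array([424. , 224.5])), (np.int32(18), array([191.5, 251. ])), (np.int32(31), array([408.3, 266.6])), (np.int32(84), array([525.1, 316.9]))]
top [(np.int32(9), array([309.,   3.])), (np.int32(25), array([213.6, 158.7])), (np.int32(19), array([230.6, 168.9])), (np.int32(11), array([217.4, 180. ])), (np.int32(11), array([419.6, 275.5])), (np.int32(15), array([505.1, 309.2]))]
4000 [358.5 121.6] [161.  36.] [0.46415622 0.08523232 0.135     ] [[0.4879, 0.0242], [0.4614, 0.0206], [0.435, 0.1462], [0.4622, 0.1533]]
584 [321.8 197.3] [53. 13.] [0.53244725 0.09696576 0.135     ] [[0.519, 0.0782], [0.5117, 0.0869], [0.5478, 0.1173], [0.5554, 0.1083]]
red 58 [323.1 217.1] [0.54634697 0.10810315 0.135     ]
red 1331 [557.1 336.6] [0.51474325 0.36537356 0.135     ]
red 23 [375.3 379.3] [0.65721839 0.25121796 0.135     ]
red 285 [458.5 466.3] [0.69784023 0.40025005 0.135     ]
red 33 [466.2 469.9] [0.69693475 0.41096514 0.135     ]
```

View pics/w11.png

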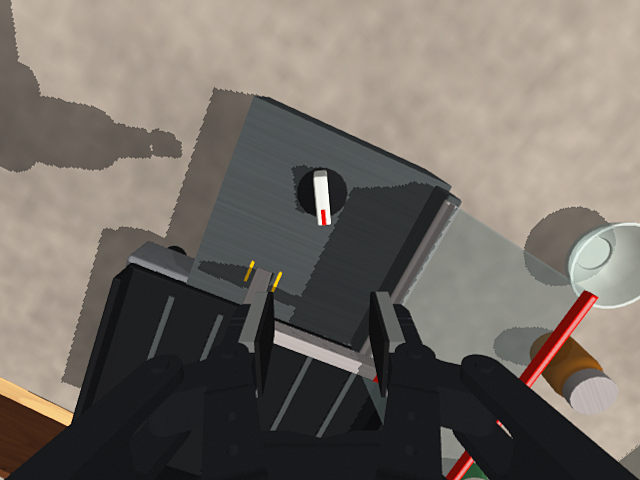

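The wrist view shows the knob bar nearly upright, from (320,176) to (323,225), with its red pointer at (323,217). It is about 5° off the tool. The stay stands between the yellow marks, and the cover is open with its edge at (590,295).

```bash
python3 -m jog '{"translation":[[0,0,-0.04],[0,0,-0.08],[0,0,-0.12],[0,0,-0.15],[0,0,-0.175],[0,0,-0.19],[-0.001,0,-0.199],[-0.001,0,-0.203],[-0.001,0,-0.203],[-0.001,0,-0.203]],"dr":[[0,0,2],[0,0,4],[0,0,5],[0,0,5],[0,0,5],[0,0,5],[0,0,5],[0,0,5],[0,0,5],[0,0,5]],"gripper":[0.04,0.04,0.04,0.04,0.04,0.04,0.04,0.04,0.04,0.04]}'
python3 -m jog '{"translation":[[0,0,0],[0,0,0],[0,0,0],[0,0,0],[0,0,0],[0,0,0]],"dr":[[0,0,0],[0,0,0],[0,0,0],[0,0,0],[0,0,0],[0,0,0]],"gripper":[0,0,0,0,0,0]}'
python3 - <<'E'
from h import *
s=arm.get_state();T=R.from_rotvec(s["tool_rot"]).as_matrix();print(s["contact_force"],s["moment"],s["ee_pos"],"tool y",np.degrees(np.arctan2(T[1,1],T[0,1])))
E
```

```text
time_s: 18.7
ee_pos: [0.5359, 0.0996, 0.1111]
tool_rot: [-1.076, 2.949, -0.003]
contact_force: [0.5, -0.6, 0.4]
opening: 0.472
finger_force: 0.0
time_s: 19.3
ee_pos: [0.5359, 0.0994, 0.1112]
tool_rot: [-1.075, 2.949, -0.003]
contact_force: [-0.6, -0.7, 6.5]
opening: 0.126
finger_force: 59.2
[-0.58123689 -0.69326131  6.45258692] [-0.13876228  0.25555561 -0.0531414 ] [0.53592695 0.09936364 0.11117851] tool y 130.0664768848616
```

```bash
cat > m.py <<'E'
from h import *
s=arm.get_state();T=R.from_rotvec(s["tool_rot"]).as_matrix();print("F",np.round(s["contact_force"],1),"M",np.round(s["moment"],3),"yaw",round(np.degrees(np.arctan2(T[1,1],T[0,1]))%360,2),"xy",np.round(s["ee_pos"],4),"tau7",round(s["tau"][6],3))
E
python3 -m jog '{"translation":[[0,0,0],[0,0,0],[0,0,0],[0,0,0]],"dr":[[0,0,-2],[0,0,-4],[0,0,-6],[0,0,-8]],"gripper":[0,0,0,0]}' >/dev/null; python3 m.py
python3 -m jog '{"translation":[[0,0,0],[0,0,0],[0,0,0],[0,0,0]],"dr":[[0,0,-2],[0,0,-4],[0,0,-6],[0,0,-8]],"gripper":[0,0,0,0]}' >/dev/null; python3 m.py
python3 -m jog '{"translation":[[0,0,0],[0,0,0]],"dr":[[0,0,-2],[0,0,-4]],"gripper":[0,0]}' >/dev/null; python3 m.py
```

```text
F [-0.7 -2.   6.1] M [-0.202  0.143  0.068] yaw 122.0 xy [0.536  0.0993 0.1112] tau7 0.305
F [-0.7 -1.9  4.9] M [-0.238  0.112  0.11 ] yaw 114.0 xy [0.536  0.0992 0.1112] tau7 0.303
F [-0.  -1.4  5.5] M [-0.271  0.12   0.051] yaw 110.0 xy [0.536  0.0992 0.1112] tau7 0.302
```

```bash
python3 -m jog '{"translation":[[0,0,0],[0,0,0]],"dr":[[0,0,-1.5],[0,0,-3]],"gripper":[0,0]}' >/dev/null; python3 m.py
python3 -m jog '{"translation":[[0,0,0],[0,0,0]],"dr":[[0,0,-1.5],[0,0,-3]],"gripper":[0,0]}' >/dev/null; python3 m.py
python3 -m jog '{"translation":[[0,0,0],[0,0,0]],"dr":[[0,0,-1.5],[0,0,-3]],"gripper":[0,0]}' >/dev/null; python3 m.py
```

```text
F [-0.1 -1.5  5.8] M [-0.34   0.108  0.105] yaw 107.02 xy [0.536  0.0991 0.1112] tau7 0.201
F [-0.6 -1.9  5.7] M [-0.327  0.083  0.068] yaw 104.02 xy [0.536  0.0991 0.1112] tau7 0.205
F [-0.9 -2.1  6.1] M [-0.289  0.088  0.084] yaw 101.02 xy [0.5361 0.0991 0.1112] tau7 0.205
```

```bash
python3 -m jog '{"translation":[[0,0,0],[0,0,0]],"dr":[[0,0,-1.5],[0,0,-3]],"gripper":[0,0]}' >/dev/null; python3 m.py
python3 -m jog '{"translation":[[0,0,0],[0,0,0]],"dr":[[0,0,-1.5],[0,0,-3]],"gripper":[0,0]}' >/dev/null; python3 m.py
python3 -m jog '{"translation":[[0,0,0],[0,0,0]],"dr":[[0,0,-1.5],[0,0,-3]],"gripper":[0,0]}' >/dev/null; python3 m.py
```

```text
F [-0.2 -2.7  6. ] M [-0.315  0.114  0.044] yaw 98.02 xy [0.5361 0.099  0.1112] tau7 0.204
F [-0.2 -2.1  6.9] M [-0.36   0.09   0.041] yaw 95.01 xy [0.5361 0.099  0.1112] tau7 0.204
F [-0.3 -2.5  6.4] M [-0.48   0.097  0.111] yaw 92.01 xy [0.5361 0.099  0.1112] tau7 0.203
```

```bash
python3 -m jog '{"translation":[[0,0,0],[0,0,0]],"dr":[[0,0,-1.5],[0,0,-3]],"gripper":[0,0]}' >/dev/null; python3 m.py
python3 -m jog '{"translation":[[0,0,0],[0,0,0]],"dr":[[0,0,-1.5],[0,0,-3]],"gripper":[0,0]}' >/dev/null; python3 m.py
python3 -m jog '{"translation":[[0,0,0],[0,0,0]],"dr":[[0,0,-1.5],[0,0,-3]],"gripper":[0,0]}' >/dev/null; python3 m.py
```

```text
F [-0.9 -0.8  5.9] M [-0.416  0.149  0.095] yaw 89.02 xy [0.5361 0.0989 0.1112] tau7 0.202
F [-0.8 -3.2  6.5] M [-0.452  0.07   0.084] yaw 86.01 xy [0.5361 0.0989 0.1112] tau7 0.202
F [ 0.1 -2.3  6.9] M [-0.416  0.126  0.045] yaw 83.01 xy [0.5361 0.0989 0.1112] tau7 0.201
```

```bash
python3 -m jog '{"translation":[[0,0,0],[0,0,0]],"dr":[[0,0,-1.5],[0,0,-3]],"gripper":[0,0]}' >/dev/null; python3 m.py
python3 -m jog '{"translation":[[0,0,0],[0,0,0]],"dr":[[0,0,-1.5],[0,0,-3]],"gripper":[0,0]}' >/dev/null; python3 m.py
python3 -m jog '{"translation":[[0,0,0],[0,0,0]],"dr":[[0,0,-1.5],[0,0,-3]],"gripper":[0,0]}' >/dev/null; python3 m.py
```

```text
F [ 0.5 -2.8  5.9] M [-0.497  0.134  0.128] yaw 80.01 xy [0.5361 0.0988 0.1112] tau7 0.2
F [-0.7 -2.5  6.1] M [-0.45   0.096  0.141] yaw 77.02 xy [0.5361 0.0988 0.1112] tau7 0.134
F [ 0.2 -2.8  4.8] M [-0.458  0.086  0.251] yaw 74.03 xy [0.536  0.0988 0.1111] tau7 0.062
```

```bash
python3 -m jog '{"translation":[[0,0,0],[0,0,0]],"dr":[[0,0,-1.5],[0,0,-3]],"gripper":[0,0]}' >/dev/null; python3 m.py
```

```text
F [-0.9 -2.7  6.9] M [-0.511  0.048  0.29 ] yaw 71.04 xy [0.5361 0.0988 0.1112] tau7 -0.01
```

```bash
python3 -m jog '{"translation":[[0,0,0],[0,0,0],[0,0,0],[0,0,0],[0,0,0],[0,0,0]],"dr":[[0,0,0],[0,0,0],[0,0,0],[0,0,0],[0,0,0],[0,0,0]],"gripper":[0.04,0.04,0.04,0.04,0.04,0.04]}'
python3 -m jog '{"translation":[[0,0,0.01],[0,0,0.03],[0,0,0.06],[0,0,0.1],[0,0,0.14],[0,0,0.17],[0,0,0.19],[0,0,0.2],[0,0,0.2],[0,0,0.2]],"dr":[[0,0,0],[0,0,0],[0,0,0],[0,0,0],[0,0,0],[0,0,0],[0,0,0],[0,0,0],[0,0,0],[0,0,0]],"gripper":[0.04,0.04,0.04,0.04,0.04,0.04,0.04,0.04,0.04,0.04]}'
python3 - <<'E'
from h import *
C={};I={}
for n in("scene","top","wrist"):
    C[n]=optics.calibration(n);i=I[n]=optics.capture(n);cv2.imwrite(f"pics/{n}12.png",i[:,:,::-1])
    m=(i[...,0]>90)&(i[...,1]<60)&(i[...,2]<60);print(n,[(a,ce) for a,ce,r,_ in blobs(m,8)])
c=C["wrist"];im=I["wrist"];k=proj(c,[[.536,.099,.135]])[0]
h=cv2.cvtColor(im,cv2.COLOR_RGB2HSV);b=((h[...,2]>140)&(h[...,1]<45))|red(im);yy,xx=np.mgrid[:480,:640];b&=np.hypot(xx-k[0],yy-k[1])<60
for a,ce,r,m in blobs(b,200):
    q=plane(c,np.argwhere(m)[:,::-1],.135)[:,:2];u=np.linalg.svd(q-q.mean(0),full_matrices=False)[2][0];print(a,q.mean(0),"bar angle",np.degrees(np.arctan2(u[1],u[0]))%180)
for n in("scene","top"):
    d=np.abs(I[n].astype(int)-cv2.imread(f"pics/{n}11.png")[:,:,::-1]).sum(2)>60
    print(n,[(a,ce) for a,ce,r,_ in blobs(d,60)])
E
```

```text
time_s: 23.5
ee_pos: [0.5352, 0.0995, 0.1103]
tool_rot: [-0.516, -3.099, 0.003]
contact_force: [-0.1, 0.3, -1.2]
opening: 0.468
finger_force: 0.0
time_s: 24.5
ee_pos: [0.5347, 0.0994, 0.3095]
tool_rot: [-0.516, -3.098, 0.004]
contact_force: [-0.3, -0.2, 0.2]
opening: 0.469
finger_force: 0.0
scene [(np.int32(13), array([410.8, 200. ])), (np.int32(10), array([417.5, 212.5])), (np.int32(8), array([425. , 226.5])), (np.int32(9), array([430.2, 235.6])), (np.int32(18), array([191.5, 251. ])), (np.int32(31), array([408.3, 266.6])), (np.int32(88), array([524.7, 316.7]))]
top [(np.int32(25), array([213.6, 158.7])), (np.int32(18), array([230.6, 169.1])), (np.int32(11), array([217.4, 180. ])), (np.int32(13), array([419.5, 275.2])), (np.int32(15), array([505.1, 309.2]))]
wrist [(np.int32(4020), array([590.1, 171. ])), (np.int32(50), array([323.2, 221. ])), (np.int32(25), array([  5.6, 221.6])), (np.int32(350), array([506.1, 273.5]))]
703 [0.53203789 0.10022165] bar angle 165.83882482844203
scene [(np.int32(442), array([308.5,  28.2])), (np.int32(87), array([363.1,   5.3])), (np.int32(169), array
[... 520 characters left out ...]
200.9, 260.7])), (np.int32(142), array([351.6, 262.6])), (np.int32(239), array([203.3, 307.5])), (np.int32(60), array([157.2, 299.6])), (np.int32(240), array([163.4, 338.3])), (np.int32(598), array([267.5, 328.3]))]
top [(np.int32(76), array([267.2, 116.2])), (np.int32(212), array([282.7, 152.5])), (np.int32(10537), array([285.5, 319.7])), (np.int32(92), array([414.4, 180.5])), (np.int32(420), array([337.3, 185. ])), (np.int32(303), array([397.7, 223.9])), (np.int32(1299), array([435.8, 282.9])), (np.int32(219), array([415.4, 266.6])), (np.int32(138), array([403.9, 292.4])), (np.int32(74), array([383. , 310.4])), (np.int32(118), array([352.2, 335.9])), (np.int32(122), array([357.2, 390.9]))]
```

```bash
python3 -c "
from plant import arm
print(arm.hand_in())"
```

```text
the job is handed in; nothing more can be done
None
```

The job is handed in at about 25 s: the stay is home in the slot with the cover standing open against its red tip, and the knob was turned about 0.14 rad into its end stop by torque, then released. I never touched the bystanders or the black stays.

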